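# Tip the parts tray onto its pouring corner and hold it

## Task

Take the black parts tray by its rim and tip it onto its cut-off pouring corner, steeply enough that all five loose steel parts slide together into that corner, spilling none. Finish while still holding the tray there, clearly tilted (15 degrees or more) and still, its cut corner resting on the mat, so that I can pick the parts out. Leave the other things on the bench where they are, and do not lean the tray on them.

Things in the scene. Friction and masses are not known exactly. Their poses are not given: they have to be found in the camera images.
- tray: the pouring tray: open black plastic parts tray, 240 (its x) by 180 (its y) mm over the rim, 55 mm high, about 0.3 kg, loose on the mat, level at the start. Origin at the centre of its underside, z up. Its corner at -x, -y is cut off at 45 degrees and has a lower wall (34 mm, plus a small turned-out lip). Walls and floor 4 mm thick; inside 216 by 156 mm
- tray_rim (a point): top of the tray's long rim at +y, mid-thickness, straight across from the cut corner: at (50, 84, 55) mm in the tray's frame. On all four sides the top 24 mm of the wall are a folded rim 12 mm thick (78 to 90 mm off the centre on the long +y and -y sides, 108 to 120 mm on the short sides), good to pinch from above
- tray_foot (a point): middle of the bottom outer edge of the tray's cut corner, at (-89.5, -59.5, 0) mm in the tray's frame; this 64 mm straight edge, at 45 degrees to the sides, is what the tray rocks on when the opposite corner is lifted
- tray_corner (a point): foot of the cut corner's wall on the inside floor, at (-86.7, -56.7, 4) mm in the tray's frame: where the parts are to gather. The steel parts begin to slide on the tray floor at 9 to 14 degrees of tilt, but the side walls run at 45 degrees to the cut corner, and along them the parts need up to about 28 degrees towards that corner
- nut_a: hexagon nut, 18 mm across flats, 10 mm thick, steel, about 20 g; origin at its centre; starts lying flat and loose on the tray's floor, at least 100 mm from the cut corner
- nut_b: hexagon nut, the same size, steel, about 20 g; origin at its centre; starts lying flat and loose on the tray's floor, at least 100 mm from the cut corner
- collar_a: round shaft collar, 22 mm across, 10 mm thick, steel, about 20 g; origin at its centre; starts lying flat and loose on the tray's floor, at least 100 mm from the cut corner
- collar_b: round shaft collar, the same size, steel, about 20 g; origin at its centre; starts lying flat and loose on the tray's floor, at least 100 mm from the cut corner
- pin: dowel pin 10 mm thick and 30 mm long (along its x), may roll, steel, about 20 g; origin at its centre; starts lying flat and loose on the tray's floor, at least 100 mm from the cut corner
- mat: grey bench mat, fixed, 640 by 1000 mm, its top 3 mm above the bench; origin at the centre of its underside
- punch_stand: bystander: red round stand, 62 mm across and 60 mm high, with steel pin punches standing up to 112 mm; origin under its centre
- bench_block: bystander: blue round bench block, 74 mm across, 36 mm high; origin under its centre
- screwdriver: bystander: wood-handled screwdriver lying flat, 200 mm long along its x; origin under its middle
- pliers: bystander: pliers with orange handles lying flat, 170 mm long along its x, 14 mm high; origin underneath
- torch: bystander: black hand torch standing upright, 40 mm across, 140 mm high; origin under its centre
- oil_bottle: bystander: small amber bottle, 42 mm across, 100 mm high; origin under its centre
- hammer: bystander: hammer lying flat at the left edge of the mat; origin underneath

How it is judged:
On the way, in this order (a step that is already met when the one before it is completed fails the run):
1. the tray, in the grip, is tipped by more than 6 degrees, the parts not yet gathered (angle between tray's own z axis and vertical above 0.1 rad and contact force between the fingers and tray above 1 N), for 0.04 s.
2. all five parts lie in the pouring corner of the tilted tray (distance between each of nut_a, nut_b, collar_a, collar_b, pin and tray_corner below 0.095 m and angle between tray's own z axis and vertical above 0.25 rad), for 0.3 s.
At the end, for the whole second after the job is handed in: The fingers hold the tray (contact over 1 N), tilted 14 to 69 degrees and still, the edge of its cut corner within 15 mm of the mat; all five parts lie at rest with their centres within 95 mm of the inside foot of the cut corner; the tray leans on none of the other things (all of step 2 and contact force between the fingers and tray above 1 N and angle between tray's own z axis and vertical below 1.2 rad and height (world z) of tray_foot below 0.018 m and linear speed of tray below 0.02 m/s and angular speed of tray below 0.15 rad/s and linear speed of each of nut_a, nut_b, collar_a, collar_b, pin below 0.03 m/s and contact force between tray and punch_stand below 0.3 N and contact force between tray and bench_block below 0.3 N and contact force between tray and screwdriver below 0.3 N and contact force between tray and pliers below 0.3 N and contact force between tray and torch below 0.3 N and contact force between tray and oil_bottle below 0.3 N and contact force between tray and hammer below 0.3 N); the arm keeps its last pose, push and grip.
It fails at once if a part is spilled onto the mat (contact force between any of nut_a, nut_b, collar_a, collar_b, pin and mat above 0.02 N).
It fails at once if one of the other things on the bench is moved by more than 30 mm (distance of any of punch_stand, bench_block, screwdriver, pliers, torch, oil_bottle, hammer from where it was at the start of the episode above 0.03 m).
It also fails if it takes over 35 s, if anything falls off the work surface, if the arm or the gripper's body presses on something with over 40 N, if the wrist force passes 120 N, or if a joint passes its speed limit or range.

## Robot

A 6-joint arm with a two-finger parallel gripper is mounted at the origin on the work surface. World frame = base frame: x ahead of the robot, y to its left, z up, the work surface at z = 0. Lengths are in m, angles in rad, forces in N, time in s.
With the tool pointing down it reaches from about 0.375 to 0.9 m from the base axis. Payload 3.1 kg.
Tool frame: the origin (TCP) lies at the very end of the fingers, on their centre line; the grasp point (between the pads) lies 19 mm behind it; z points along the fingers, x is the direction in which the jaws open and shut, and the axes are right-handed (so a half turn about z gives the same grasp; the last joint's range is limited). The gripper opens to 85 mm and grips with 20 to 120 N. Pads are 22 mm wide; open, the fingers measure 114 mm over their backs; the gripper's body (76 mm by 85 mm) begins 54 mm behind the grasp point. The pads swing forward as they close: fully open they stand 13 mm farther back than shut.
Start: joints at [1.163, 0.527, 1.433, -0, 1.181, -0.178], TCP at [0.142, 0.609, 0.231] pointing down, gripper open.
Joint ranges: [-3.08, 3.08], [-0.75, 2.2], [0.22, 2.44], [-1.43, 4.57], [0, 2.65], [-2.85, 2.85]. Speed limits (rad/s): [2.79, 2.79, 3.14, 3.14, 3.14, 3.14].

## Interface

Orientations are given as a unit quaternion [x, y, z, w].
In Python, from rig import sensors, imaging, r gives the robot as it stands. The module is installed in compiled form; this text tells all that it offers.
- The arm moves only by the tool jog_arm, never from a script. Its arguments are lists of equal length, an entry for each row: "claw": the gripper's target within -1 to 1 (shut at 1, half-way at 0, fully open at -1); "linear": the shift along the tool's x, y, z in mm, a list of three; "roll": the turn about the tool's z in rad. A call has 1 to 12 rows; each row is the pose to reach, as a shift and turn from the pose commanded when the call began, along the tool's axes at that moment; what a row does not reach only later rows make up. A row lasts 1/12 s, in which the tool goes at most 41.7 mm and 7.16 degrees, less where a joint would pass 70% of its speed; a pose out of reach is approached as far as the arm can. A call with a gripper value outside its range is refused whole. The fingers move at their own pace and stop on an object; "newtons" is the grip in N (left out, the last holds). Time passes only in rows, so rows that repeat a pose let the fingers close. It gives the time, the measured TCP pose, the force and the opening at its end, in the units of the state.
- sensors.state(): the state, without advancing time (a new reading comes with each control period).
- imaging.capture(name): name is "scene" or "side" or "wrist"; returns a dict with "color" (480x640x3 uint8, red, green, blue), "range_z" (480x640 float32, m along the optical axis (not along the pixel's ray), 0 where there is no reading), "mtx" (3x3 intrinsics, pixels), "rvec" (rotation vector, rad) and "tvec" (3), from world to camera coordinates, as OpenCV has them; the wrist camera has in their place "tool_from_camera" (4x4, takes a point from camera to tool coordinates, whose origin is the TCP and whose axes are the tool frame's). Camera axes: x right, y down, z forward; pixel columns grow to the right and rows downward; lengths in m; the calibration is good to about 2 mm. A picture is of the moment at which its call begins: read the wrist's pose just before it.
- r.sign_off(): hands the job in, once; it reports no verdict.
The state is a dict: "time_s": time; "joints": joint angles; "dq": joint speeds; "effort": joint torques, N m; "position": TCP position; "tcp_rot": TCP orientation; "ft_force": force on the tool from outside, world axes, zero at the start; "moment": the same for the moment, N m; "width": finger opening in m.
Only numpy, scipy, OpenCV 4.12 (cv2) and the standard library are available. Lean on these libraries where they do the work, as an engineer would, in place of code of your own. Each camera call takes 0.05 s, during which the arm holds its last target.

## Working session

There is one attempt and no reset: what is moved stays moved. The work goes in short steps, Python scripts to look and compute and a tool call to move; the robot and the scene stay as the last step left them, time stands still between calls to the robot, and variables do not carry over. Pictures are saved under pics/ and viewed, and the job is handed in when it is done.

Besides the shell and the picture viewer there is one more tool, called after "Emit:" as name(argument=value, ...), one argument or row to a line, values as JSON. jog_arm: Moves the arm, as the interface text tells. Its arguments: {"type":"object","properties":{"claw":{"type":"array"},"linear":{"type":"array"},"roll":{"type":"array"},"newtons":{"type":"number"}},"required":["claw","linear","roll"]}

```bash
mkdir -p pics
python3 - <<'E'
from rig import sensors, imaging, r
import cv2, pickle
print(sensors.state())
for n in ["scene","side"]:
    c=imaging.capture(n); pickle.dump(c,open(f"{n}0.pkl","wb"))
    cv2.imwrite(f"pics/{n}0.png",c["color"][:,:,::-1])
    R=cv2.Rodrigues(c["rvec"])[0]; print(n,c["mtx"],-R.T@c["tvec"].ravel(),R)
E
```

```text
{'time_s': 0.0, 'joints': array([ 1.16355869e+00,  5.28454476e-01,  1.43391153e+00, -2.35730078e-06,
        1.18143184e+00, -1.78510713e-01]), 'dq': array([-0.00042533, -0.0011584 ,  0.0014944 , -0.00022459, -0.00134018,
       -0.0010082 ]), 'effort': array([-8.33031736e-04, -4.42351842e+01, -1.78026026e+01, -1.99175943e-04,
        8.52633908e-03, -8.72034125e-07]), 'position': array([0.14139574, 0.6080462 , 0.23033789]), 'tcp_rot': array([ 7.83177957e-01,  6.21796648e-01, -9.71028112e-04,  5.22324232e-04]), 'ft_force': array([-0.39921085, -0.03989724,  0.34553915]), 'moment': array([ 0.00058003, -0.02139841,  0.01630757]), 'width': 0.08540230889035254}
scene [[519.83455866   0.         327.66409902]
 [  0.         519.83455866 245.1692665 ]
 [  0.           0.           1.        ]] [1.39606896 0.15014279 1.2091965 ] [[-0.21953198  0.97551094  0.01356897]
 [ 0.79788093  0.18752646 -0.57290474]
 [-0.56141939 -0.11494449 -0.81950963]]
side [[451.97312884   0.         320.14687883]
 [  0.         451.97312884 242.16511502]
 [  0.           0.           1.        ]] [0.26747599 0.59489646 0.8746027 ] [[-0.8804243  -0.47404133 -0.0117422 ]
 [-0.34830875  0.66331106 -0.66234391]
 [ 0.32176711 -0.57905376 -0.74910792]]
```

View pics/scene0.png

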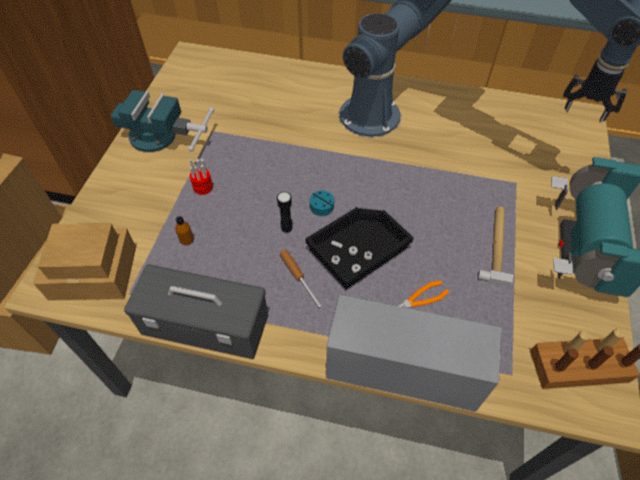

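View pics/side0.png

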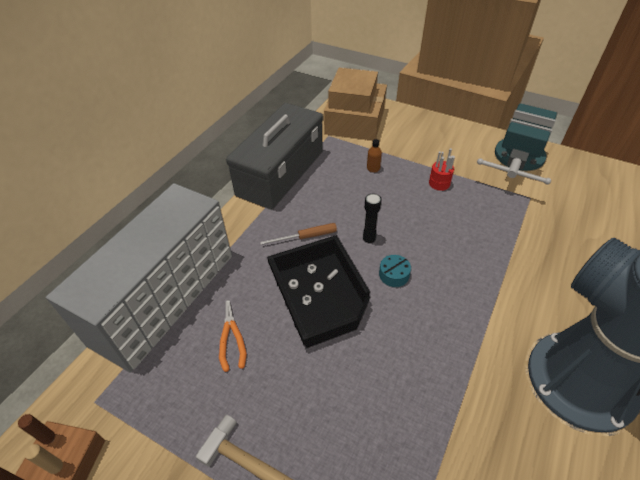

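```bash
cat > h.py <<'E'
import numpy as np, cv2
def pts(c):
    R=cv2.Rodrigues(c["rvec"])[0]; t=c["tvec"].ravel(); K=c["mtx"]
    v,u=np.mgrid[0:480,0:640]; z=c["range_z"]
    P=np.stack([(u-K[0,2])/K[0,0]*z,(v-K[1,2])/K[1,1]*z,z],-1)
    return (P-t)@R
def ray(c,uv,z):
    R=cv2.Rodrigues(c["rvec"])[0]; t=c["tvec"].ravel(); K=c["mtx"]
    C=-R.T@t; d=R.T@np.array([(uv[0]-K[0,2])/K[0,0],(uv[1]-K[1,2])/K[1,1],1]); return C+d*(z-C[2])/d[2]
E
python3 - <<'E'
import pickle,numpy as np,cv2
from h import *
for n,(a,b,w,h) in {"scene":(270,180,160,120),"side":(240,210,160,150)}.items():
    c=pickle.load(open(n+"0.pkl","rb")); P=pts(c)
    im=cv2.resize(c["color"][b:b+h,a:a+w],None,fx=4,fy=4,interpolation=cv2.INTER_CUBIC)
    cv2.imwrite(f"pics/{n}0z.png",im[:,:,::-1])
    m=(c["range_z"]>0)&(P[...,2]>.05)&(P[...,2]<.07)
    dark=c["color"].max(-1)<60
    mm=m&dark; mm[:b]=0;mm[b+h:]=0;mm[:,:a]=0;mm[:,a+w:]=0
    # keep away from torch: print rect
    q=P[mm]; print(n,len(q),q.min(0),q.max(0))
    # topdown height map 1.5mm/px centred
    H=np.zeros((400,400),np.uint8); sel=(c["range_z"]>0)
    q=P[sel]; col=c["color"][sel]
    ix=((q[:,0]-.3)/.0015).astype(int)  # x 0.3..0.9
    iy=((q[:,1]+.3)/.0015).astype(int)
    ok=(ix>=0)&(ix<400)&(iy>=0)&(iy<400)
    H[399-ix[ok],399-iy[ok]]=np.clip(q[ok,2]/.07*255,20,255)
    cv2.imwrite(f"pics/{n}0top.png",H)
E
```

```text
scene 1152 [ 0.45142944 -0.15832089  0.0500098 ] [0.71320598 0.20872666 0.06980533]
side 1670 [ 0.44557202 -0.14976871  0.05001116] [0.7054362  0.21158026 0.06991603]
```

View pics/scene0z.png

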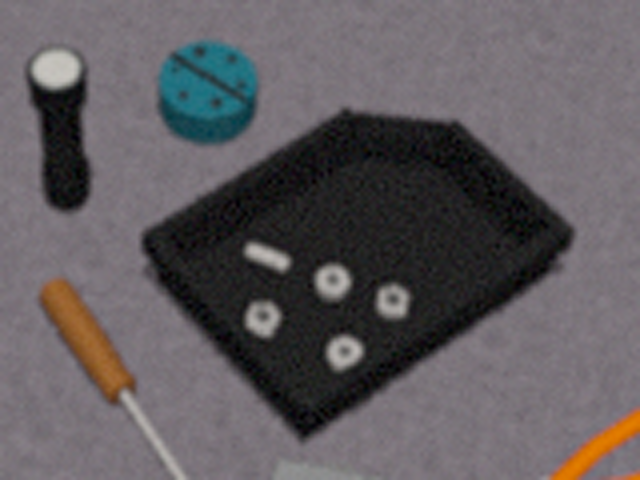

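View pics/side0z.png

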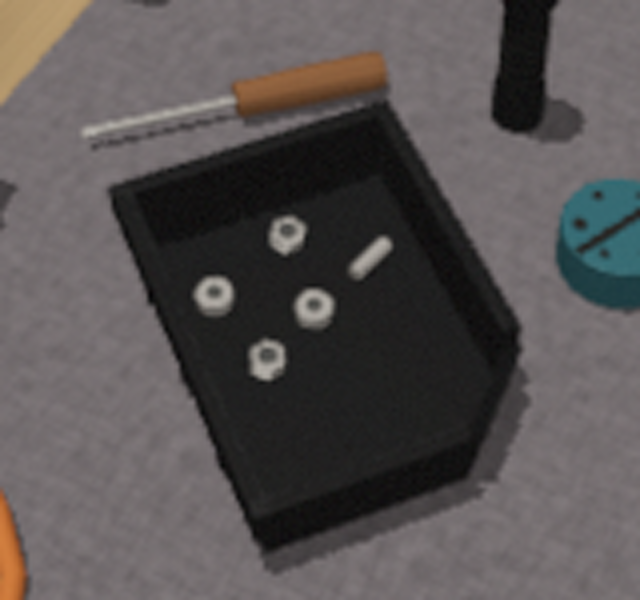

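View pics/side0top.png

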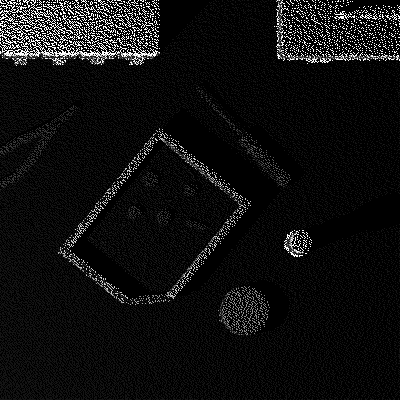

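View pics/scene0top.png

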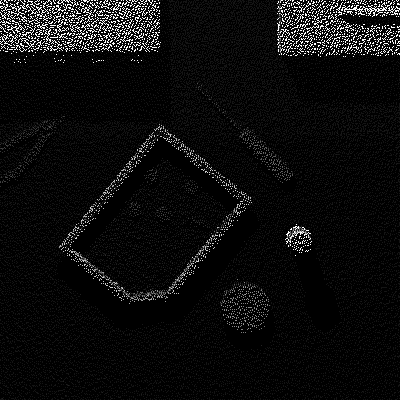

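Run:
```python
import pickle,numpy as np,cv2
from h import *
for n in ["scene","side"]:
    c=pickle.load(open(n+"0.pkl","rb")); P=pts(c)
    z=P[...,2]; dark=c["color"].max(-1)<70
    m=(c["range_z"]>0)&(z>.048)&(z<.066)&dark&(P[...,0]>.42)&(P[...,0]<.74)&(P[...,1]>-.1+.0)&(P[...,1]<.24)
    k,l,s,_=cv2.connectedComponentsWithStats(m.astype(np.uint8),connectivity=8)
    # dilate merge
    md=cv2.dilate(m.astype(np.uint8),np.ones((5,5)));k,l,s,_=cv2.connectedComponentsWithStats(md)
    i=1+np.argmax(s[1:,4]); q=P[m&(l==i)]
    # drop outliers
    q2=q
    rc=cv2.minAreaRect((q2[:,:2]*1000).astype(np.float32)); print(n,len(q2),np.median(q2[:,2]),np.percentile(q2[:,2],[10,90]),rc)
    print(cv2.boxPoints(rc))
    mat=P[(c["range_z"]>0)&(abs(P[...,0]-.55)<.05)&(abs(P[...,1]+.25)<.05)][:,2]; print("mat z",np.median(mat))
```

```text
scene 1245 0.056068690368557904 [0.05037277 0.0598103 ] ((563.9551391601562, 66.9863510131836), (182.34791564941406, 242.46304321289062), 50.84968185424805)
[[412.37772   72.82204 ]
 [600.4059   -80.25873 ]
 [715.5326    61.150665]
 [527.5044   214.23143 ]]
mat z 0.002138629827418201
side 1724 0.05673296423843132 [0.05115671 0.05905087] ((559.5997314453125, 67.36427307128906), (179.46023559570312, 242.70835876464844), 50.67998504638672)
[[408.86023   74.84358 ]
 [596.624    -78.94886 ]
 [710.33923   59.884964]
 [522.57544  213.6774  ]]
mat z 0.00258665303270261
```

Emit:
jog_arm(
  claw=[-1,-1,-1,-1,-1,-1,-1,-1,-1,-1,-1,-1],
  linear=[
    [-10,16,0],
    [-30,49,0],
    [-52,84,0],
    [-74,120,0],
    [-96,156,0],
    [-118,192,0],
    [-140,228,0],
    [-162,264,0],
    [-184,300,0],
    [-206,336,0],
    [-228,370,0],
    [-245,398,0],
  ],
  roll=[0.02,0.06,0.1,0.14,0.18,0.22,0.26,0.3,0.34,0.38,0.42,0.456],
)

```text
time_s: 1.1
position: [0.4752, 0.2775, 0.231]
tcp_rot: [0.904, 0.427, -0.0, 0.0]
ft_force: [0.5, 0.9, -0.3]
width: 0.0855
```

Emit:
jog_arm(
  claw=[-1,-1,-1,-0.5,-0.2,0,0,0,0,0],
  linear=[
    [-2,20,0],
    [-5,50,0],
    [-8,85,0],
    [-11,120,0],
    [-14,155,10],
    [-17,190,25],
    [-20,220,45],
    [-22,242,60],
    [-23,250,65],
    [-23,250,65],
  ],
  roll=[0,0,0,0,0,0,0,0,0,0],
)

```text
time_s: 1.93
position: [0.6527, 0.1022, 0.1639]
tcp_rot: [0.904, 0.427, -0.002, -0.001]
ft_force: [0.4, 0.7, 0.1]
width: 0.043
```

Run:
```python
from rig import sensors, imaging, r
import cv2, pickle
s=sensors.state(); print(s)
c=imaging.capture("wrist"); pickle.dump((s,c),open("w1.pkl","wb")); cv2.imwrite("pics/w1.png",c["color"][:,:,::-1]); print(c["tool_from_camera"],c["mtx"])
```

```text
{'time_s': 1.9333, 'joints': array([-1.34663021e-02,  6.51706534e-01,  1.39560702e+00, -1.26665276e-04,
        1.09809616e+00, -8.96751340e-01]), 'dq': array([ 0.04512018, -0.05292166,  0.01950387,  0.01884061,  0.0238362 ,
        0.01255292]), 'effort': array([ -0.94443932, -47.7096355 , -16.9445926 ,  -0.07258077,
        -0.12234224,  -0.06197873]), 'position': array([0.65267816, 0.10218691, 0.16393471]), 'tcp_rot': array([ 9.04036810e-01,  4.27450348e-01, -1.73902914e-03, -7.88315261e-04]), 'ft_force': array([0.42360933, 0.66913351, 0.05545514]), 'moment': array([ 0.01980196, -0.01842823, -0.02160422]), 'width': 0.043003995268645005}
[[ 9.99999794e-01  3.36147649e-04 -5.47550505e-04  9.13207796e-04]
 [-1.64341895e-04  9.57691206e-01  2.87797719e-01 -7.33534743e-02]
 [ 6.21126830e-04 -2.87797570e-01  9.57691064e-01 -1.43225012e-01]
 [ 0.00000000e+00  0.00000000e+00  0.00000000e+00  1.00000000e+00]] [[378.60583996   0.         316.73349938]
 [  0.         378.60583996 241.8672867 ]
 [  0.           0.           1.        ]]
```

View pics/w1.png

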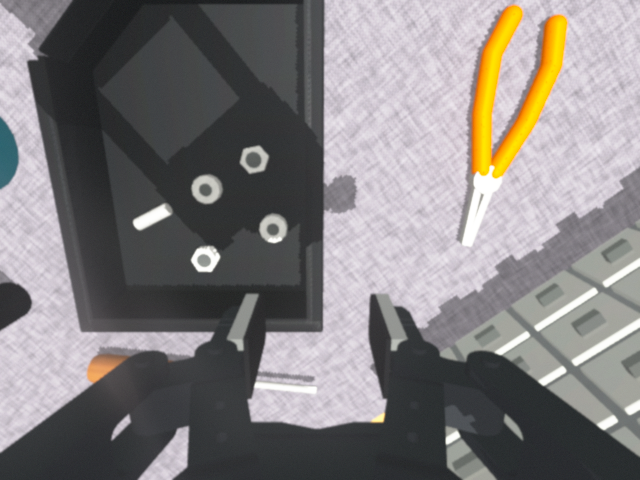

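Run:
```python
import pickle,numpy as np
from scipy.spatial.transform import Rotation as Ro
s,c=pickle.load(open("w1.pkl","rb")); T=c["tool_from_camera"];K=c["mtx"];R=Ro.from_quat(s["tcp_rot"]).as_matrix()
C=R@T[:3,3]+s["position"]
def f(u,v,z):
    d=R@T[:3,:3]@[(u-K[0,2])/K[0,0],(v-K[1,2])/K[1,1],1]; return C+d*(z-C[2])/d[2]
def g(u,v):
    zc=np.median(c["range_z"][v-1:v+2,u-1:u+2]); p=np.array([(u-K[0,2])/K[0,0],(v-K[1,2])/K[1,1],1])*zc; pt=T[:3,:3]@p+T[:3,3]; return pt, R@pt+s["position"]
print("corner",f(322,330,.058),f(82,330,.058), f(323,5,.058))
for q in [(314,200),(314,280),(314,310),(305,200),(321,200)]: print(q,*g(*q), R.T@(f(*q,.058)-s["position"]))
```

```text
corner [0.70886823 0.0617553  0.058     ] [ 0.596462   -0.07568794  0.058     ] [0.54557428 0.19545075 0.058     ]
(314, 200) [-0.00105024 -0.02759327  0.10571168] [0.63028238 0.11887862 0.05830675] [-0.00105266 -0.02753691  0.10601827]
(314, 280) [-0.00115605  0.02946098  0.10526476] [0.67431183 0.08259189 0.05858778] [-0.00116094  0.02970389  0.10585185]
(314, 310) [-0.0012043   0.05307194  0.10567251] [0.69252759 0.06757174 0.0581114 ] [-0.00120525  0.05312844  0.10578374]
(305, 200) [-0.00703733 -0.0275532   0.10592058] [0.62651335 0.11422597 0.05811252] [-0.00704092 -0.02753252  0.10603305]
(321, 200) [ 0.00359944 -0.02762239  0.1055603 ] [0.63321098 0.12249068 0.05844672] [ 0.00360426 -0.02754032  0.10600677]
```

Emit:
jog_arm(
  claw=[0,0,0,0,0,0,0.5,1,1,1,1,1],
  linear=[
    [-1.5,0,30],
    [-1.5,0,60],
    [-1.5,0,90],
    [-1.5,0,115],
    [-1.5,0,126],
    [-1.5,0,126],
    [-1.5,0,126],
    [-1.5,0,126],
    [-1.5,0,126],
    [-1.5,0,126],
    [-1.5,0,126],
    [-1.5,0,126],
  ],
  roll=[0,0,0,0,0,0,0,0,0,0,0,0],
  newtons=20,
)

```text
time_s: 2.98
position: [0.6532, 0.103, 0.0428]
tcp_rot: [0.903, 0.429, 0.002, 0.001]
ft_force: [-0.9, 1.1, 5.6]
width: 0.0112
```

```bash
cat > look.py <<'E'
from rig import sensors, imaging, r
import cv2, pickle, sys
s=sensors.state(); print(s["time_s"],s["position"],s["tcp_rot"],s["ft_force"],s["moment"],s["width"])
n,k=sys.argv[1:3]
c=imaging.capture(n); pickle.dump((s,c),open(f"{n}{k}.pkl","wb"))
a,b,w,h={"scene":(270,160,200,150),"side":(210,160,240,200),"wrist":(0,0,640,480)}[n]
f=1 if n=="wrist" else 3
cv2.imwrite(f"pics/{n}{k}.png",cv2.resize(c["color"][b:b+h,a:a+w,::-1],None,fx=f,fy=f))
E
python3 look.py side 2
```

```text
2.9833 [0.65322633 0.10298625 0.04275832] [9.03434207e-01 4.28722958e-01 1.69434788e-03 6.22387278e-04] [-0.92821162  1.08507181  5.62536944] [0.14725196 0.18807239 0.09709404] 0.011153689475013063
```

View pics/side2.png

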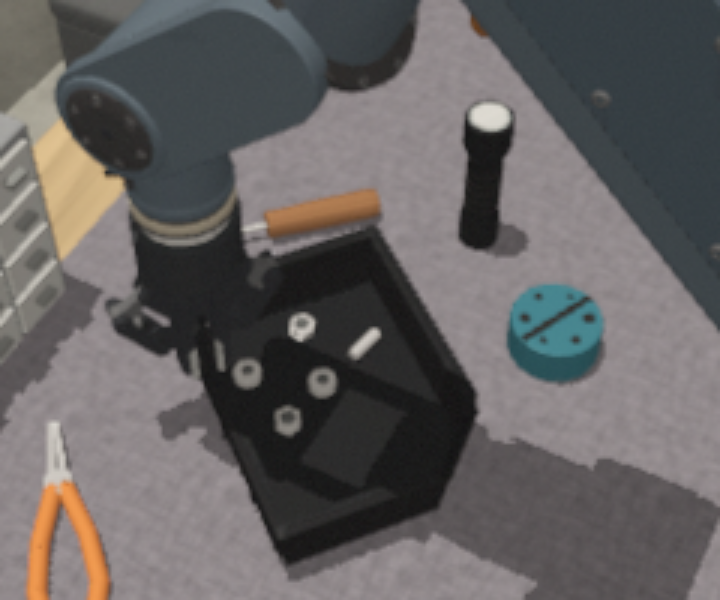

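Emit:
jog_arm(
  claw=[1,1,1,1,1,1,1,1,1,1,1,1],
  linear=[
    [0,0,-2],
    [0,0,-5],
    [-0.5,-0.5,-8],
    [-1,-1,-11],
    [-1.5,-1.5,-14],
    [-2,-2,-17],
    [-3,-3,-20],
    [-4,-4,-23],
    [-5,-5,-27],
    [-6,-6,-31],
    [-7,-6.5,-34],
    [-7,-6.5,-34],
  ],
  roll=[0,0,0,0,0,0,0,0,0,0,0,0],
)

```text
time_s: 4.03
position: [0.6427, 0.1013, 0.0753]
tcp_rot: [0.903, 0.429, 0.001, 0.0]
ft_force: [-0.0, 0.6, -4.1]
width: 0.0114
```

```bash
python3 look.py side 3;python3 look.py scene 3
```

```text
4.0333 [0.64267686 0.10132404 0.07528278] [9.03460988e-01 4.28669923e-01 5.03796865e-04 2.94528854e-04] [-0.0216073   0.63899514 -4.11653628] [ 0.16601239 -0.35487665  0.01212749] 0.011404786416516557
4.0833 [0.64271138 0.10137187 0.07493192] [9.03481496e-01 4.28626731e-01 4.99123501e-04 2.51087252e-04] [-0.12574375  0.4471822  -3.69501506] [ 0.19073919 -0.37909638 -0.00930266] 0.011046801347778202
```

View pics/side3.png

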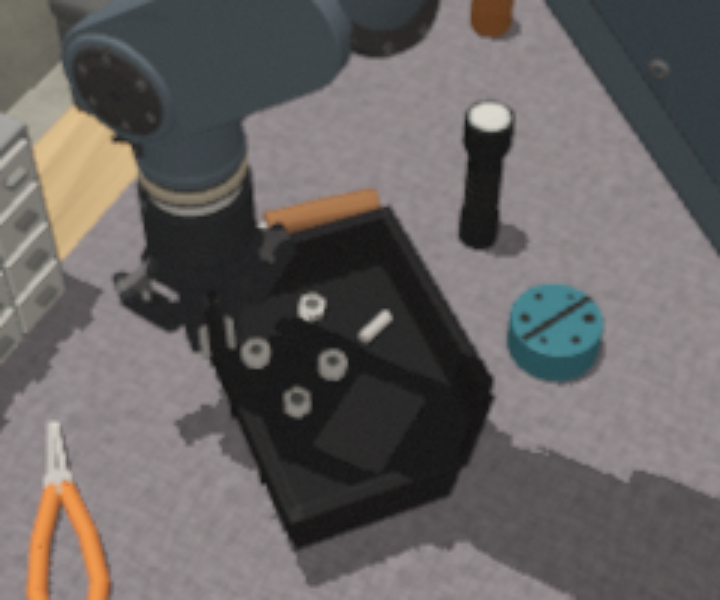

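View pics/scene3.png

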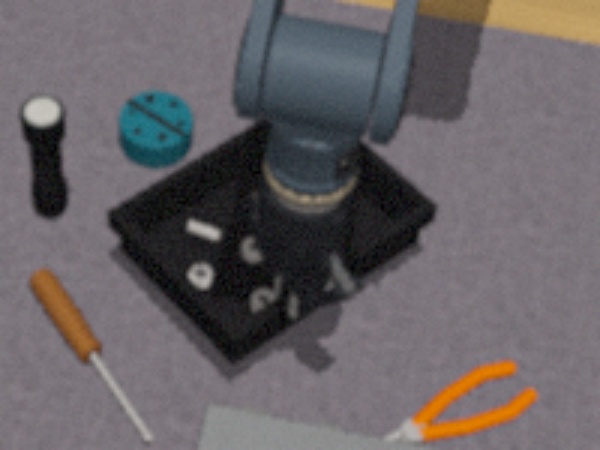

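```bash
cat > plane.py <<'E'
import pickle,numpy as np,sys,cv2
from h import *
def fit(k,n="side"):
    s,c=pickle.load(open(f"{n}{k}.pkl","rb")); P=pts(c)
    m=(c["range_z"]>0)&(c["color"].max(-1)<75)&(P[...,0]>.40)&(P[...,0]<.74)&(P[...,1]>-.1)&(P[...,1]<.23)&(P[...,2]>.006)&(P[...,2]<.26)
    q=P[m]; rng=np.random.default_rng(0); best=0
    for _ in range(3000):
        a=q[rng.choice(len(q),3,False)]; nn=np.cross(a[1]-a[0],a[2]-a[0]); L=np.linalg.norm(nn)
        if L<2e-3: continue
        nn/=L; nn*=np.sign(nn[2])
        if nn[2]<.6: continue
        i=abs((q-a[0])@nn)<.002
        if i.sum()>best: best=i.sum(); I=i
    f=q[I]; ce=f.mean(0); nn=np.linalg.svd(f-ce)[2][2]; nn*=np.sign(nn[2])
    print(n,"floor n",nn.round(3),"tilt deg",np.degrees(np.arccos(nn[2])).round(1),"az(down)",np.degrees(np.arctan2(nn[1],nn[0])).round(0),"cnt",best,"range",f.min(0).round(3),f.max(0).round(3))
    return nn,ce,f
if __name__=="__main__":
    nn,ce,f=fit(sys.argv[1],sys.argv[2] if len(sys.argv)>2 else "side")
    fr=np.array([.455,.078,0]);print("floor height at foot xy", ce[2]-((fr-ce)[:2]@nn[:2])/nn[2])
E
python3 - <<'E'
import pickle
from plane import *
c=pickle.load(open("side0.pkl","rb")); pickle.dump((0,c),open("side00.pkl","wb"))
fit("00")
E
for k in 2 3; do python3 plane.py $k; done
```

```text
side floor n [-0.001  0.003  1.   ] tilt deg 0.2 az(down) 110.0 cnt 2184 range [ 0.401 -0.096  0.006] [0.689 0.2   0.011]
side floor n [ 0.003 -0.     1.   ] tilt deg 0.2 az(down) -2.0 cnt 2081 range [ 0.451 -0.061  0.006] [0.684 0.201 0.01 ]
floor height at foot xy 0.007632123058258427
side floor n [-0.043 -0.019  0.999] tilt deg 2.7 az(down) -156.0 cnt 3025 range [ 0.443 -0.06   0.028] [0.678 0.2   0.041]
floor height at foot xy 0.030226846116972662
```

Emit:
jog_arm(
  claw=[1,1,1,1,1,1,1,1,0.5,0.2,0.2,0.2],
  linear=[
    [1,1,5],
    [2,2,10],
    [4,4,17],
    [5,5,24],
    [6,6,30],
    [7,6.5,33],
    [7,6.5,34],
    [7,6.5,34],
    [7,6.5,32],
    [7,6.5,30],
    [7,6.5,28],
    [7,6.5,28],
  ],
  roll=[0,0,0,0,0,0,0,0,0,0,0,0],
)

```text
time_s: 5.13
position: [0.6524, 0.1027, 0.0466]
tcp_rot: [0.903, 0.429, 0.0, 0.0]
ft_force: [0.5, 0.9, -0.5]
width: 0.034
```

```bash
python3 look.py wrist 4; python3 look.py side 4; python3 plane.py 4
```

```text
5.1333 [0.65242556 0.10270951 0.04661537] [9.03453354e-01 4.28686164e-01 3.98802218e-04 2.25246031e-04] [ 0.45276436  0.94880933 -0.45470509] [ 0.0286667   0.01223566 -0.00734571] 0.03396701501284534
5.1833 [0.65222892 0.10272006 0.0463802 ] [9.03454726e-01 4.28683444e-01 2.13530063e-04 1.33063412e-04] [0.19614706 0.40385869 0.22839735] [ 0.06103685 -0.05080034 -0.02632863] 0.03407059374021456
side floor n [ 0.001 -0.001  1.   ] tilt deg 0.1 az(down) -60.0 cnt 2129 range [ 0.45  -0.062  0.006] [0.686 0.203 0.01 ]
floor height at foot xy 0.007447147513997431
```

View pics/wrist4.png

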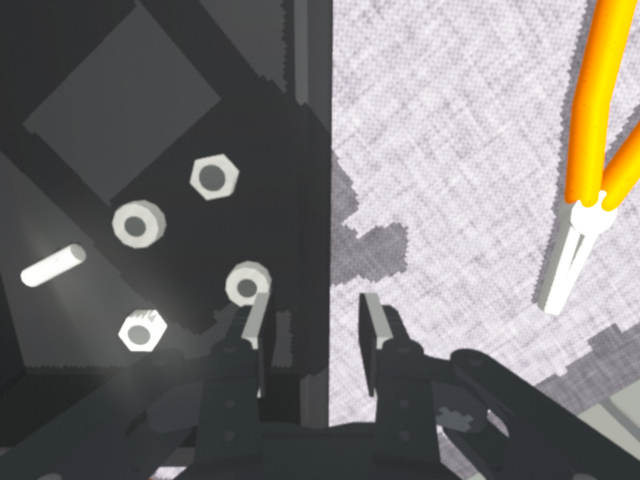

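View pics/side4.png

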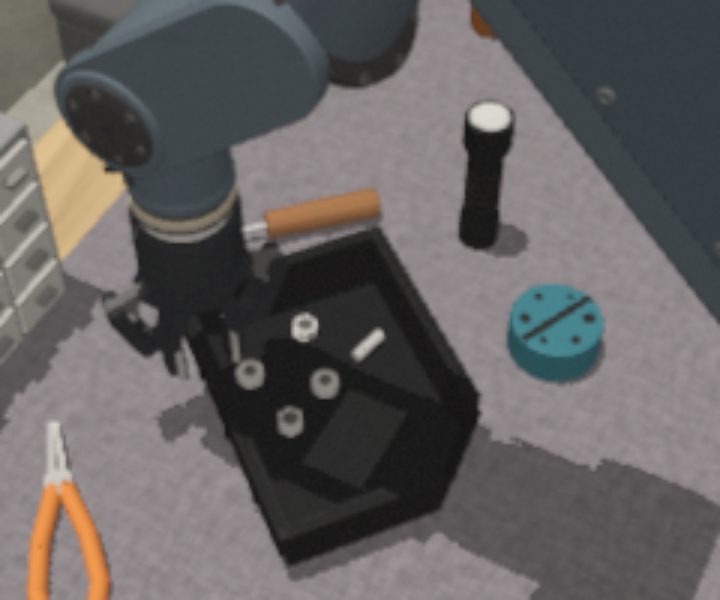

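Emit:
jog_arm(
  claw=[0.2,0.2,0.2,0.2,0.5,1,1,1,1,1],
  linear=[
    [0,10,-4.5],
    [0,22,-4.5],
    [0,34,-4.5],
    [0,38,-4.5],
    [0,38,-4.5],
    [0,38,-4.5],
    [0,38,-4.5],
    [0,38,-4.5],
    [0,38,-4.5],
    [0,38,-4.5],
  ],
  roll=[0,0,0,0,0,0,0,0,0,0],
  newtons=20,
)

```text
time_s: 6.07
position: [0.6809, 0.0789, 0.0506]
tcp_rot: [0.903, 0.429, -0.0, -0.0]
ft_force: [0.9, -0.9, -1.0]
width: 0.0112
```

```bash
python3 look.py wrist 5
```

```text
6.0667 [0.68092863 0.07893533 0.05060496] [ 9.03355804e-01  4.28891818e-01 -3.01159308e-04 -1.01347640e-04] [ 0.88820853 -0.92524339 -1.00863931] [-0.1442141  -0.04935351  0.01085219] 0.01116244755571727
```

View pics/wrist5.png

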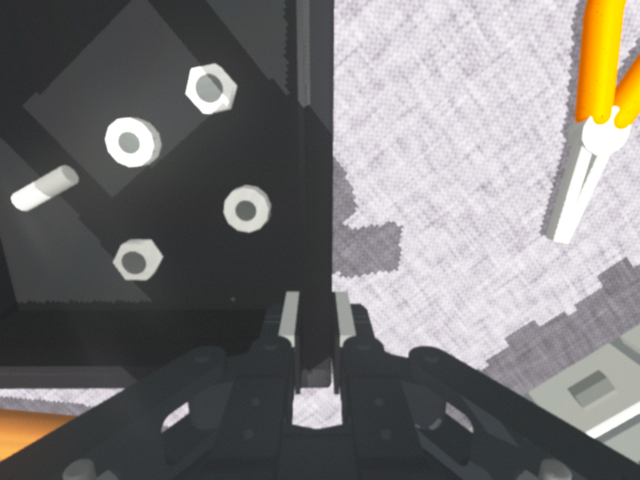

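Emit:
jog_arm(
  claw=[1,1,1,1,1,1,1,1,1,1,1,1],
  linear=[
    [0,0,-3],
    [-0.5,-0.5,-6],
    [-1,-1,-9],
    [-1.5,-1.5,-12],
    [-2,-2,-15],
    [-3,-3,-18],
    [-4,-4,-21],
    [-4.5,-4.5,-24],
    [-5,-5,-27],
    [-6,-6,-29],
    [-6.5,-6.5,-31],
    [-6.5,-6.5,-31],
  ],
  roll=[0,0,0,0,0,0,0,0,0,0,0,0],
)

```text
time_s: 7.12
position: [0.6723, 0.0778, 0.0824]
tcp_rot: [0.903, 0.429, 0.0, 0.0]
ft_force: [1.2, -0.3, -3.2]
width: 0.0113
```

```bash
python3 look.py side 6;python3 plane.py 6
```

```text
7.1167 [0.67225984 0.07775366 0.08235609] [9.03481037e-01 4.28627976e-01 2.46699959e-04 1.09997590e-04] [ 1.23644009 -0.28659994 -3.23545849] [ 0.08617948 -0.24044605 -0.00633673] 0.011322141823028969
side floor n [-0.14 -0.02  0.99] tilt deg 8.2 az(down) -172.0 cnt 3094 range [ 0.45  -0.058  0.006] [0.689 0.203 0.039]
floor height at foot xy 0.006497855882924343
```

View pics/side6.png

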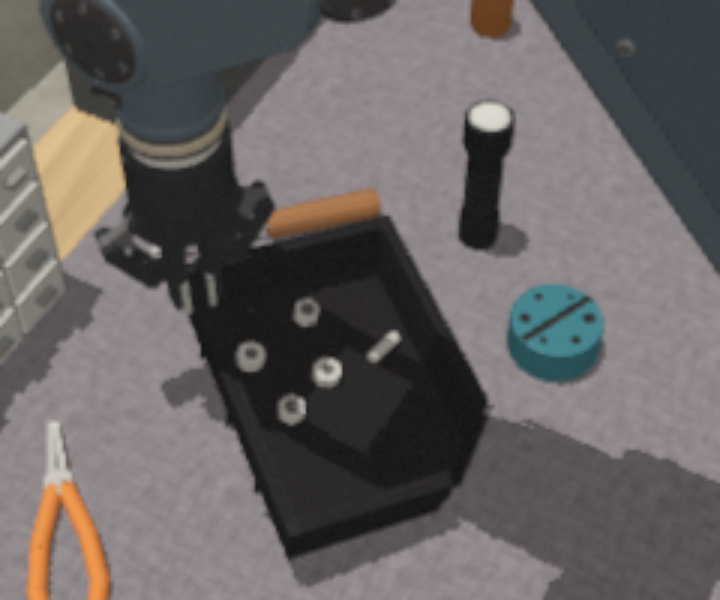

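Emit:
jog_arm(
  claw=[1,1,1,1,1,1,1,1,1,1,1,1],
  linear=[
    [-0.5,-0.5,-2],
    [-1,-1,-5],
    [-2,-2,-8],
    [-3,-3,-11],
    [-4,-4,-14],
    [-5,-5,-17],
    [-6,-6,-20],
    [-7,-7,-23],
    [-8,-8,-25],
    [-9,-9,-27],
    [-9.5,-9.5,-29],
    [-9.5,-9.5,-29],
  ],
  roll=[0,0,0,0,0,-0.01,-0.01,-0.01,-0.01,-0.02,-0.02,-0.02],
)

```text
time_s: 8.17
position: [0.6588, 0.0764, 0.1113]
tcp_rot: [0.899, 0.438, 0.0, 0.0]
ft_force: [0.1, -0.0, -2.5]
width: 0.0115
```

```bash
python3 look.py side 7;python3 plane.py 7
```

```text
8.1667 [0.65876689 0.07641012 0.11129548] [8.99089960e-01 4.37763885e-01 1.14836933e-04 1.07217708e-04] [ 0.07112151 -0.01581453 -2.50807591] [ 0.11233328 -0.14957363 -0.0283258 ] 0.011475025553246906
side floor n [-0.272 -0.049  0.961] tilt deg 16.0 az(down) -170.0 cnt 3075 range [ 0.45  -0.06   0.006] [0.685 0.199 0.071]
floor height at foot xy 0.007157581412381549
```

View pics/side7.png

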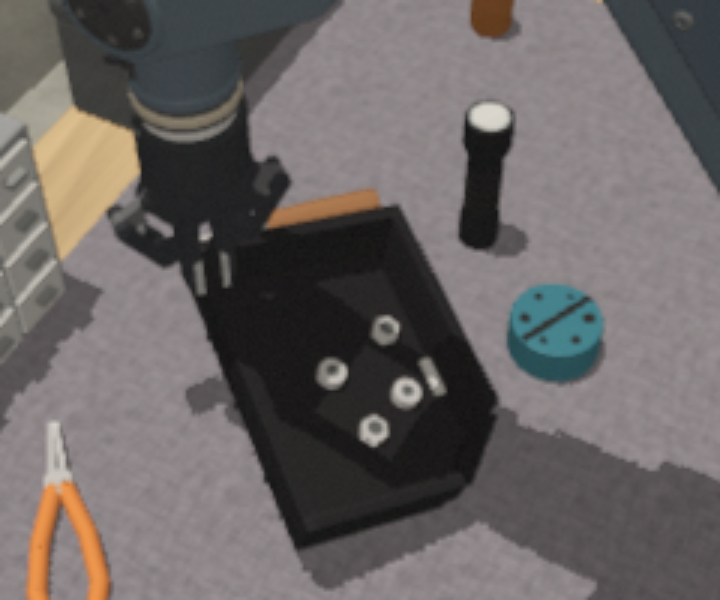

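Emit:
jog_arm(
  claw=[1,1,1,1,1,1,1,1,1,1,1,1],
  linear=[
    [-0.5,-0.5,-2],
    [-1.5,-1.5,-4],
    [-3,-3,-7],
    [-4,-4,-10],
    [-5,-5,-13],
    [-6.5,-6.5,-16],
    [-8,-8,-19],
    [-9,-9.5,-21],
    [-10,-10.5,-23],
    [-11,-11.5,-25],
    [-12,-12.5,-27],
    [-12,-12.5,-27],
  ],
  roll=[0,0,0,-0.01,-0.01,-0.01,-0.02,-0.02,-0.02,-0.03,-0.03,-0.03],
)

```text
time_s: 9.22
position: [0.6414, 0.0746, 0.1382]
tcp_rot: [0.892, 0.451, 0.0, 0.0]
ft_force: [-0.4, 0.0, -3.6]
width: 0.0108
```

```bash
python3 look.py side 8;python3 plane.py 8
```

```text
9.2167 [0.64136236 0.07464855 0.13823016] [8.92469063e-01 4.51108601e-01 2.29960600e-06 2.86303093e-05] [-0.38947763  0.04689413 -3.63040398] [ 0.17963091 -0.20934973 -0.05289741] 0.010834273991735524
side floor n [-0.389 -0.093  0.917] tilt deg 23.6 az(down) -167.0 cnt 3027 range [ 0.448 -0.062  0.007] [0.674 0.198 0.102]
floor height at foot xy 0.009049110967956846
```

View pics/side8.png

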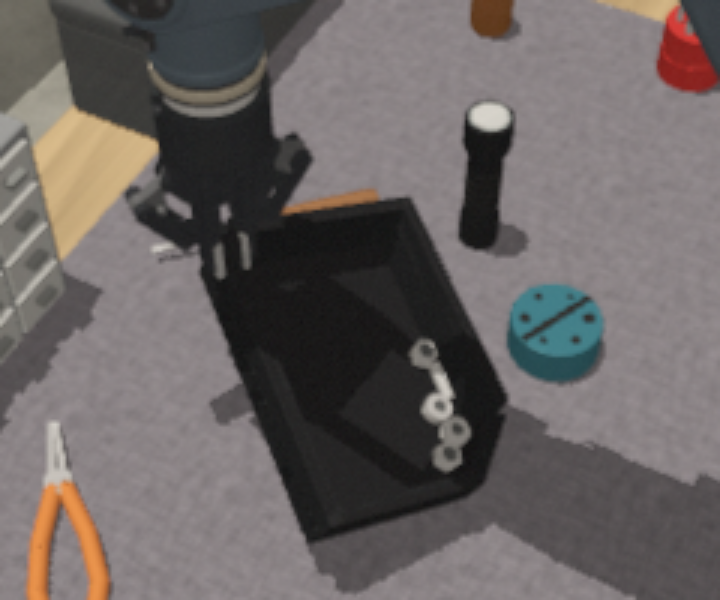

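Emit:
jog_arm(
  claw=[1,1,1,1,1,1,1,1,1,1,1,1],
  linear=[
    [-0.5,-0.5,-1],
    [-2,-2,-3],
    [-3,-3.5,-5],
    [-4.5,-5,-7],
    [-6,-6.5,-9],
    [-7.5,-8,-11.5],
    [-9,-10,-14],
    [-10.5,-11.5,-16],
    [-12,-13,-18],
    [-13,-14.5,-20],
    [-14,-15.5,-22],
    [-14,-15.5,-22],
  ],
  roll=[0,0,0,0,0,0,0,0,0,0,0,0],
)

```text
time_s: 10.27
position: [0.6203, 0.0726, 0.1602]
tcp_rot: [0.892, 0.451, -0.0, -0.0]
ft_force: [-0.4, 0.5, -1.9]
width: 0.0114
```

```bash
python3 look.py side 9;python3 plane.py 9
```

```text
10.2667 [0.62028002 0.07256299 0.16017335] [ 8.92452808e-01  4.51140661e-01 -2.82670768e-04 -9.33746250e-05] [-0.35570497  0.51847288 -1.87158744] [ 0.10444786 -0.11435926 -0.07117618] 0.011352073324593797
side floor n [-0.487 -0.085  0.869] tilt deg 29.6 az(down) -170.0 cnt 3025 range [ 0.447 -0.064  0.008] [0.662 0.196 0.125]
floor height at foot xy 0.011854512159771277
```

View pics/side9.png

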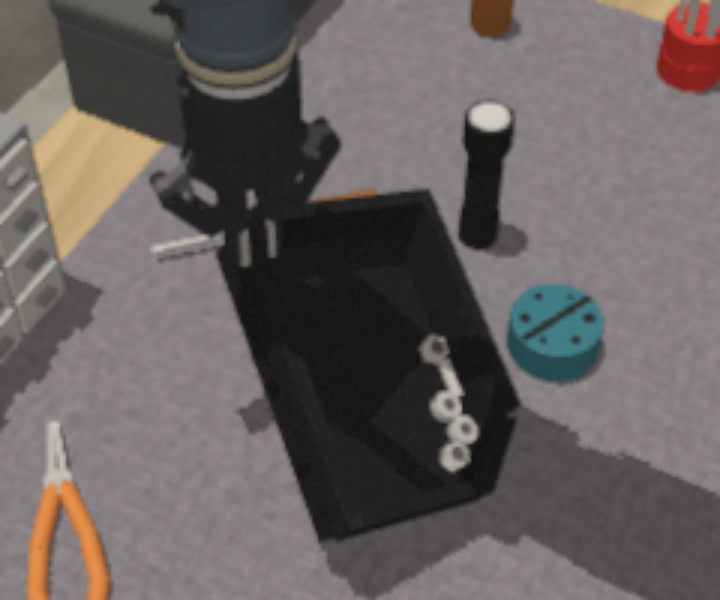

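Emit:
jog_arm(
  claw=[1,1,1,1,1,1,1,1,1,1,1,1],
  linear=[
    [-1,-1,-1],
    [-2.5,-2.5,-3],
    [-4,-4,-5],
    [-5.5,-6,-7],
    [-7,-7.5,-9],
    [-8.5,-9,-11.5],
    [-10,-11,-14],
    [-11.5,-12.5,-16],
    [-13,-14,-18],
    [-14.5,-16,-20],
    [-16,-17.5,-21.5],
    [-16,-17.5,-21.5],
  ],
  roll=[0,0,0,0,0,0,0,0,0,0,0,0],
)

```text
time_s: 11.32
position: [0.5972, 0.07, 0.182]
tcp_rot: [0.892, 0.451, 0.0, 0.0]
ft_force: [-0.4, 0.0, -0.1]
width: 0.0006
```

```bash
python3 look.py side 10;python3 plane.py 10
```

```text
11.3167 [0.59718057 0.06998855 0.18201428] [8.92413203e-01 4.51218901e-01 2.72627664e-04 3.23063302e-04] [-0.39685921  0.04465488 -0.13854238] [-0.01232857 -0.02131003 -0.05649587] 0.0005636303975403729
side floor n [-0.464 -0.111  0.879] tilt deg 28.5 az(down) -166.0 cnt 2912 range [ 0.437 -0.073  0.009] [0.649 0.189 0.117]
floor height at foot xy 0.018856676457166856
```

View pics/side10.png

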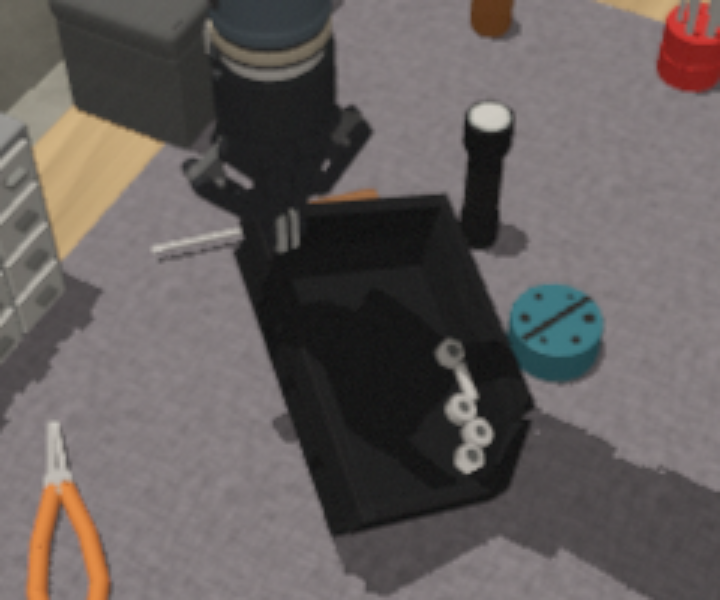

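Emit:
jog_arm(
  claw=[0.2,0.2,0.2,0.2,0.2,0.2],
  linear=[
    [0,0,0],
    [0,0,0],
    [0,0,0],
    [0,0,0],
    [0,0,0],
    [0,0,0],
  ],
  roll=[0,0,0,0,0,0],
)

```text
time_s: 11.87
position: [0.5973, 0.0701, 0.1813]
tcp_rot: [0.892, 0.451, -0.0, -0.0]
ft_force: [-0.1, -0.8, -0.6]
width: 0.0344
```

```bash
python3 look.py wrist 11; python3 look.py side 11;python3 plane.py 11
```

```text
11.8667 [0.59726153 0.07006366 0.18125236] [ 8.92478672e-01  4.51089589e-01 -4.44466017e-05 -2.54720105e-06] [-0.07139112 -0.77162448 -0.63568413] [-0.07971092  0.01049298 -0.01573899] 0.03439884353359978
11.9167 [0.59724162 0.07007876 0.1812382 ] [ 8.92468659e-01  4.51109399e-01 -5.09335249e-05 -2.53995907e-05] [ 0.24745069 -0.19430695  0.6156784 ] [-0.01796748  0.02128472  0.04467103] 0.0340299129335299
side floor n [-0.     0.001  1.   ] tilt deg 0.1 az(down) 109.0 cnt 2226 range [ 0.402 -0.082  0.006] [0.659 0.185 0.01 ]
floor height at foot xy 0.007275505683225889
```

View pics/side11.png

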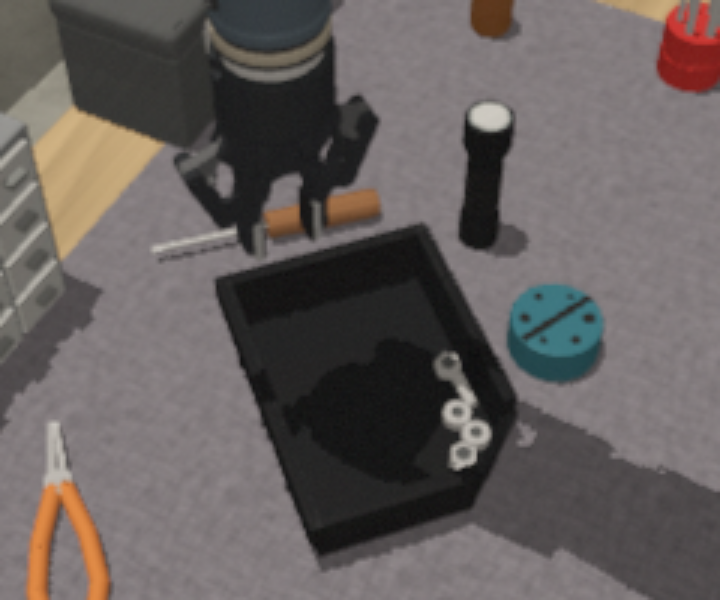

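View pics/wrist11.png

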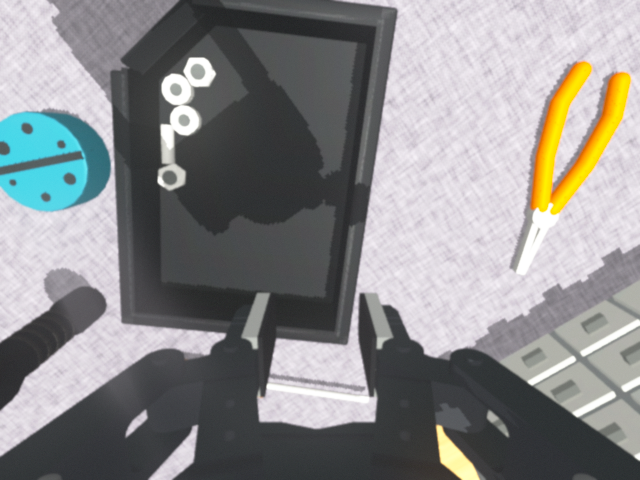

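Run:
```python
import pickle,numpy as np,cv2
from h import *
s,c=pickle.load(open("side11.pkl","rb")); P=pts(c)
z=P[...,2]; dark=c["color"].max(-1)<70
m=(c["range_z"]>0)&(z>.048)&(z<.066)&dark&(P[...,0]>.37)&(P[...,0]<.74)&(P[...,1]>-.12)&(P[...,1]<.24)
md=cv2.dilate(m.astype(np.uint8),np.ones((5,5)));k,l,st,_=cv2.connectedComponentsWithStats(md)
q=P[m&(l==1+np.argmax(st[1:,4]))]
rc=cv2.minAreaRect((q[:,:2]*1000).astype(np.float32)); print(len(q),rc); print(cv2.boxPoints(rc))
from scipy.spatial.transform import Rotation as Ro
s,c=pickle.load(open("wrist11.pkl","rb")); T=c["tool_from_camera"];K=c["mtx"];R=Ro.from_quat(s["tcp_rot"]).as_matrix()
C=R@T[:3,3]+s["position"]
def f(u,v,z):
    d=R@T[:3,:3]@[(u-K[0,2])/K[0,0],(v-K[1,2])/K[1,1],1]; return C+d*(z-C[2])/d[2]
print(f(347,342,.058),f(397,10,.058),f(124,322,.058),s["position"],R[:,0])
for n,uv in dict(nut1=(199,71),col1=(177,89),col2=(185,120),pin=(168,142),nut2=(171,177)).items(): print(n,f(*uv,.015).round(4))
c=pickle.load(open("side11.pkl","rb"))[1]; P=pts(c)
mb=(c["color"][...,2]>c["color"][...,0].astype(int)+40)&(P[...,2]>.03)&(P[...,2]<.045)&(P[...,0]>.35)&(P[...,0]<.55)&(P[...,1]>-.2); b=P[mb]; print("block",b.mean(0),b.min(0),b.max(0))
```

```text
1697 ((537.0404663085938, 50.433074951171875), (178.7142333984375, 243.7934112548828), 47.51450729370117)
[[386.79584   66.86628 ]
 [566.5809   -97.792656]
 [687.2851    33.99987 ]
 [507.50006  198.65881 ]]
[0.68468682 0.03663545 0.058     ] [0.51168096 0.19587278 0.058     ] [ 0.56636016 -0.09416261  0.058     ] [0.59726153 0.07006366 0.18125236] [ 5.93036361e-01  8.05175676e-01 -7.70372563e-05]
nut1 [0.4531 0.0672 0.015 ]
col1 [0.4526 0.0453 0.015 ]
col2 [0.473  0.0351 0.015 ]
pin [0.4774 0.0131 0.015 ]
nut2 [ 0.4991 -0.0037  0.015 ]
block [ 0.43426012 -0.06436442  0.03820017] [ 0.3985893  -0.10345729  0.03037793] [ 0.47030806 -0.03028743  0.04252661]
```

Emit:
jog_arm(
  claw=[0.2,0.2,0.2,0.2,0.2,0.2,0.2,0.5,1,1,1,1],
  linear=[
    [12,28,10],
    [23,57,30],
    [23,57,65],
    [23,57,100],
    [23,57,125],
    [23,57,134],
    [23,57,134],
    [23,57,134],
    [23,57,134],
    [23,57,134],
    [23,57,134],
    [23,57,134],
  ],
  roll=[0.05,0.106,0.106,0.106,0.106,0.106,0.106,0.106,0.106,0.106,0.106,0.106],
  newtons=20,
)

```text
time_s: 12.97
position: [0.6583, 0.0547, 0.0493]
tcp_rot: [0.915, 0.403, 0.002, 0.001]
ft_force: [0.5, -0.5, 3.2]
width: 0.0112
```

```bash
python3 look.py wrist 12
```

```text
12.9667 [0.65829023 0.05472961 0.04929961] [0.91506547 0.40330012 0.00178991 0.00100233] [ 0.48796826 -0.53654584  3.15182568] [-0.06102704 -0.01723009  0.07615523] 0.011249740063239326
```

View pics/wrist12.png

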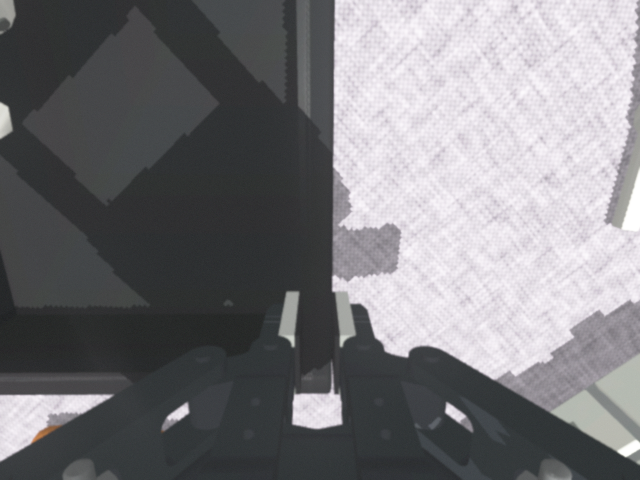

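Emit:
jog_arm(
  claw=[0.5,0.5,0.5,0.5,1,1,1,1,1,1],
  linear=[
    [0,0,0],
    [0,0,3],
    [0,0,4],
    [0,0,4],
    [0,0,4],
    [0,0,4],
    [0,0,4],
    [0,0,4],
    [0,0,4],
    [0,0,4],
  ],
  roll=[0,0,0,0,0,0,0,0,0,0],
)

```text
time_s: 13.85
position: [0.6565, 0.0549, 0.0431]
tcp_rot: [0.915, 0.403, -0.0, -0.0]
ft_force: [0.5, -0.8, -2.2]
width: 0.0116
```

Emit:
jog_arm(
  claw=[1,1,1,1,1,1,1,1,1,1,1,1],
  linear=[
    [0,0,-3],
    [-0.5,-0.5,-6],
    [-1,-1,-9],
    [-1.5,-1.5,-12],
    [-2,-2,-15],
    [-3,-3,-18],
    [-3.5,-3.5,-21],
    [-4,-4,-24],
    [-5,-5,-27],
    [-5.5,-5.5,-29],
    [-6,-6,-31],
    [-6,-6,-31],
  ],
  roll=[0,0,0,0,0,0,0,0,0,0,0,0],
)

```text
time_s: 14.85
position: [0.6483, 0.0544, 0.0748]
tcp_rot: [0.915, 0.403, 0.0, 0.0]
ft_force: [1.0, -0.3, -1.8]
width: 0.0114
```

```bash
sed -i 's/fr=np.array.*/fr=np.array([.431,.067,0])/; s/>.40)/>.37)/' plane.py; echo '    print("floor height at foot", ce[2]-((fr-ce)[:2]@nn[:2])/nn[2])' >> plane.py; python3 look.py side 13;python3 plane.py 13
```

```text
14.85 [0.6483162  0.05442398 0.0747839 ] [9.15101805e-01 4.03222813e-01 1.90359955e-04 1.14384266e-04] [ 1.03943086 -0.27994523 -1.76859452] [ 0.15422165 -0.27288039 -0.03727881] 0.011393912287936589
side floor n [-0.127  0.065  0.99 ] tilt deg 8.2 az(down) 153.0 cnt 3248 range [ 0.436 -0.083  0.007] [0.651 0.181 0.041]
floor height at foot 0.008179729198361324
```

View pics/side13.png

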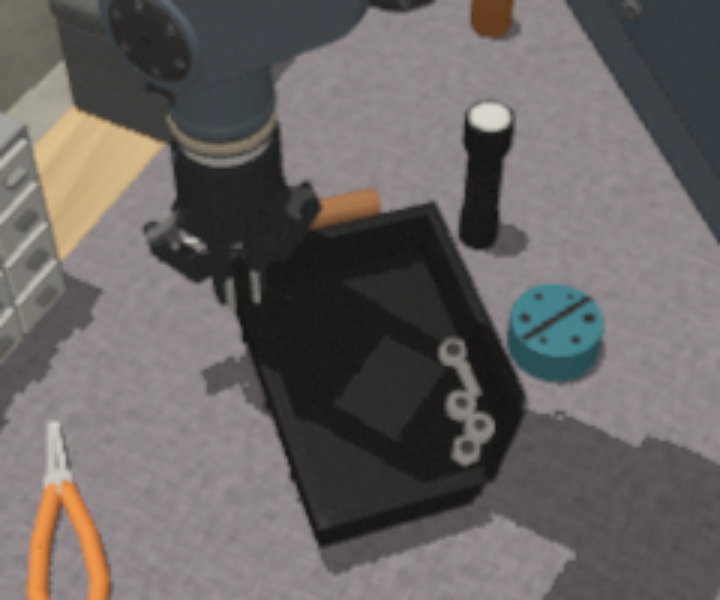

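Emit:
jog_arm(
  claw=[1,1,1,1,1,1,1,1,1,1,1,1],
  linear=[
    [0,-1,-3],
    [0,-2,-6],
    [-1,-3,-9],
    [-1,-4,-12],
    [-1,-5,-15],
    [-2,-6,-18],
    [-2,-7.5,-21],
    [-2.5,-9,-24],
    [-3,-10,-26],
    [-3,-11,-28],
    [-3,-11.5,-29],
    [-3,-11.5,-29],
  ],
  roll=[0,0,0,0,0,0,0,0,0,0,0,0],
)

```text
time_s: 15.9
position: [0.6378, 0.0601, 0.1036]
tcp_rot: [0.915, 0.403, 0.0, 0.0]
ft_force: [-0.7, 0.8, -3.2]
width: 0.0117
```

```bash
python3 look.py side 14;python3 plane.py 14
```

```text
15.9 [0.63776432 0.06008789 0.10360194] [9.15081421e-01 4.03269110e-01 1.14871591e-04 6.05662289e-05] [-0.69999565  0.82356882 -3.16198723] [ 0.13146151 -0.28257971 -0.0880229 ] 0.011717435118288913
side floor n [-0.245  0.156  0.957] tilt deg 16.9 az(down) 147.0 cnt 3556 range [ 0.425 -0.099  0.01 ] [0.643 0.155 0.074]
floor height at foot 0.00960492270929296
```

View pics/side14.png

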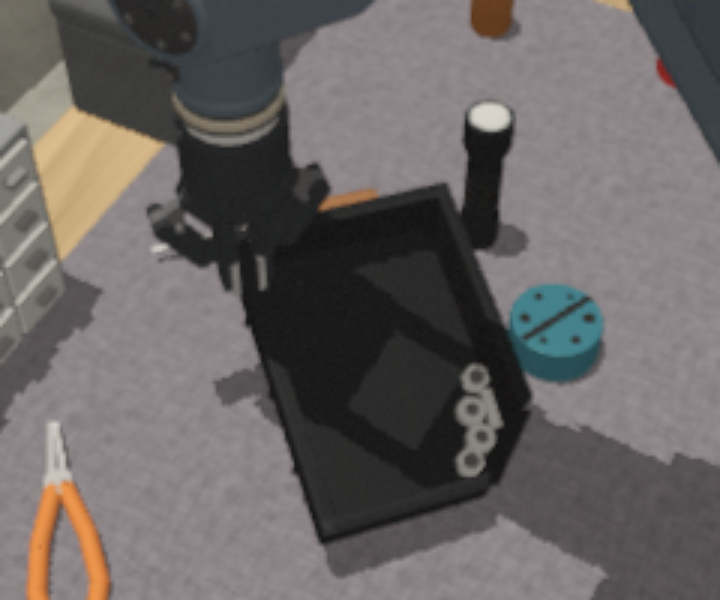

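Emit:
jog_arm(
  claw=[1,1,1,1,1,1,1,1,1,1,1,1],
  linear=[
    [0,-1,-2],
    [0,-2,-4],
    [0,-3.5,-6],
    [-1,-5,-8],
    [-1,-6.5,-10.5],
    [-1,-8,-13],
    [-1.5,-9.5,-15],
    [-2,-11,-17],
    [-2,-12,-19],
    [-2,-13,-21],
    [-2,-14,-22],
    [-2,-14,-22],
  ],
  roll=[0,0,0,0,0,0,0,0,0,0,0,0],
)

```text
time_s: 16.95
position: [0.6261, 0.0681, 0.1256]
tcp_rot: [0.915, 0.403, 0.0, 0.0]
ft_force: [0.5, -0.4, -3.2]
width: 0.0112
```

```bash
python3 look.py side 15;python3 plane.py 15
```

```text
16.95 [0.62605563 0.06806617 0.12562146] [9.15077351e-01 4.03278345e-01 1.11469916e-04 7.83333621e-05] [ 0.51582644 -0.39967723 -3.17471945] [ 0.14778551 -0.26520767 -0.04599117] 0.011243982382648501
side floor n [-0.337  0.231  0.913] tilt deg 24.1 az(down) 146.0 cnt 3814 range [ 0.41  -0.082  0.009] [0.633 0.158 0.1  ]
floor height at foot 0.010837607874897667
```

View pics/side15.png

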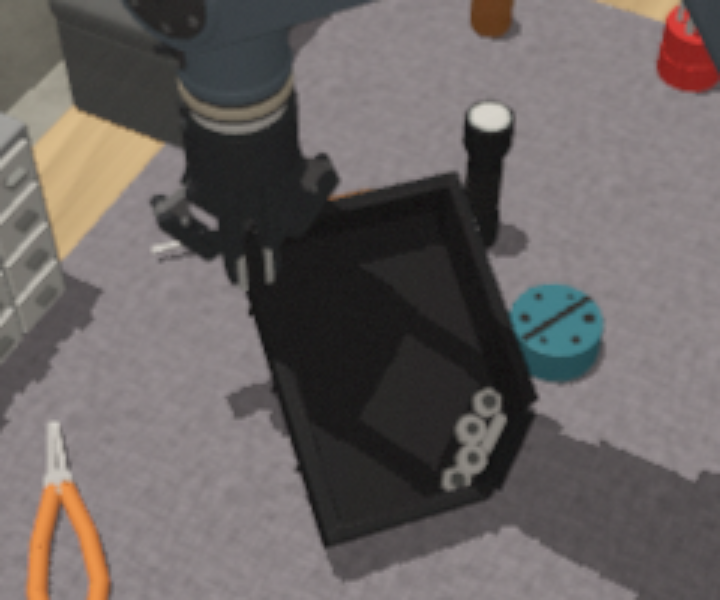

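```bash
cat > chk.py <<'E'
import sys
from plane import *
from scipy.spatial.transform import Rotation as Ro
k=sys.argv[1]; nn,ce,f=fit(k); s,c=pickle.load(open(f"side{k}.pkl","rb"))
tx=Ro.from_quat(s["tcp_rot"]).as_matrix()[:,0]
y=tx-(tx@nn)*nn; y/=np.linalg.norm(y); R=np.stack([np.cross(y,nn),y,nn],1)
o=s["position"]-R@np.array([.085,.084,.040])
# correct offset along n by floor plane (z=4mm)
o+=nn*((ce-o)@nn-.004)
tc=o+R@[-.0867,-.0567,.004]; ft=o+R@[-.0895,-.0595,0]; v=o+R@[-.112,-.037,0]
print("foot",ft.round(4),"vertex",v.round(4),"corner",tc.round(4))
P=pts(c); col=c["color"].astype(int); L=((P-o)@R)
m=(c["range_z"]>0)&(col.min(-1)>90)&(abs(L[...,0])<.115)&(abs(L[...,1])<.085)&(L[...,2]>.004)&(L[...,2]<.03)
d=np.linalg.norm(P[m]-tc,axis=1); print("bright px",m.sum(),"dist max",d.max().round(4),np.percentile(d,[5,50,95]).round(3),"z local",np.median(L[m][:,2]))
print("floor extent local",((f-o)@R).min(0).round(3),((f-o)@R).max(0).round(3))
k_,l,st,cen=cv2.connectedComponentsWithStats(m.astype(np.uint8),connectivity=4)
for i in range(1,k_):
    if st[i,4]>10: q=P[l==i]; print(st[i,4],cen[i].round(0),np.linalg.norm(q.mean(0)-tc).round(3))
E
python3 look.py scene 16; python3 look.py side 16; python3 chk.py 16
```

```text
17.0 [0.62610837 0.068025   0.12547872] [9.15085647e-01 4.03259524e-01 9.57552097e-05 7.56156183e-05] [ 0.99758381 -0.30259129 -3.85597246] [ 0.08480014 -0.22931728 -0.01122444] 0.011589863397535772
17.05 [0.62612294 0.06793572 0.12533982] [9.15092095e-01 4.03244905e-01 3.09680245e-05 6.14655507e-05] [ 0.18412475  0.31359609 -3.1784004 ] [ 0.1072449  -0.28844366 -0.03714131] 0.0112516035874493
side floor n [-0.33   0.233  0.915] tilt deg 23.8 az(down) 145.0 cnt 3848 range [ 0.41  -0.08   0.009] [0.634 0.158 0.099]
foot [0.4281 0.0578 0.0084] vertex [4.278e-01 8.860e-02 4.000e-04] corner [0.4306 0.0591 0.0133]
bright px 263 dist max 0.0528 [0.015 0.029 0.047] z local 0.012953006083838703
floor extent local [-0.098 -0.173  0.002] [0.115 0.068 0.006]
263 [369. 306.] 0.022
```

View pics/scene16.png

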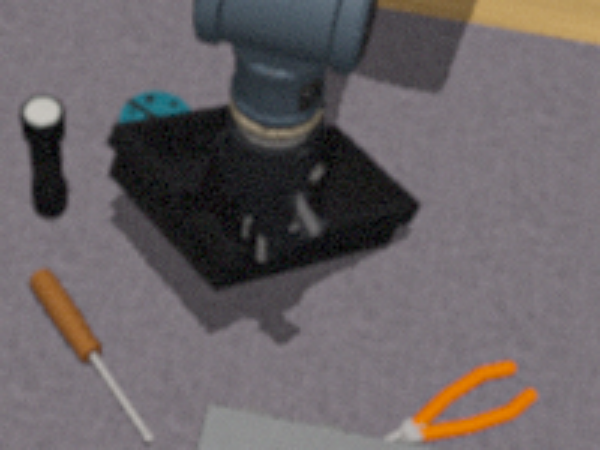

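Emit:
jog_arm(
  claw=[1,1,1,1,1,1,1,1],
  linear=[
    [0,0,0.5],
    [0,0,1],
    [0,0,1],
    [0,0,1],
    [0,0,1],
    [0,0,1],
    [0,0,1],
    [0,0,1],
  ],
  roll=[0,0,0,0,0,0,0,0],
)

```text
time_s: 17.77
position: [0.6262, 0.0679, 0.1244]
tcp_rot: [0.915, 0.403, 0.0, 0.0]
ft_force: [-0.6, -0.5, -1.9]
width: 0.0113
```

```bash
cat >> chk.py <<'E'
b=np.array([.434,-.066])
g=np.array([o+R@np.array([x,yy,z]) for x in np.linspace(-.067,.12,80) for yy,z in [(-.082,0),(-.082,.015),(-.082,.03),(-.09,.032),(-.09,.045),(-.09,.055)]])
h=g[g[:,2]<.045]; print("min gap to block",(np.linalg.norm(h[:,:2]-b,axis=1)-.037).min(), "all heights",(np.linalg.norm(g[:,:2]-b,axis=1)-.037).min())
E
python3 look.py side 17; python3 chk.py 17
```

```text
17.7667 [0.62616691 0.06791522 0.12436729] [9.15104996e-01 4.03215623e-01 6.91592878e-05 6.19491219e-05] [-0.60754653 -0.52154501 -1.88003697] [ 0.0908025  -0.30490776 -0.00645779] 0.011335961233113858
side floor n [-0.332  0.229  0.915] tilt deg 23.8 az(down) 145.0 cnt 3846 range [ 0.41  -0.083  0.008] [0.633 0.158 0.099]
foot [0.4282 0.0581 0.0077] vertex [ 4.278e-01  8.890e-02 -2.000e-04] corner [0.4306 0.0593 0.0126]
bright px 263 dist max 0.052 [0.015 0.029 0.048] z local 0.01344845165762733
floor extent local [-0.098 -0.175  0.002] [0.114 0.068 0.006]
263 [369. 306.] 0.022
min gap to block 0.02814907167592979 all heights 0.017122270708582986
```

View pics/side17.png

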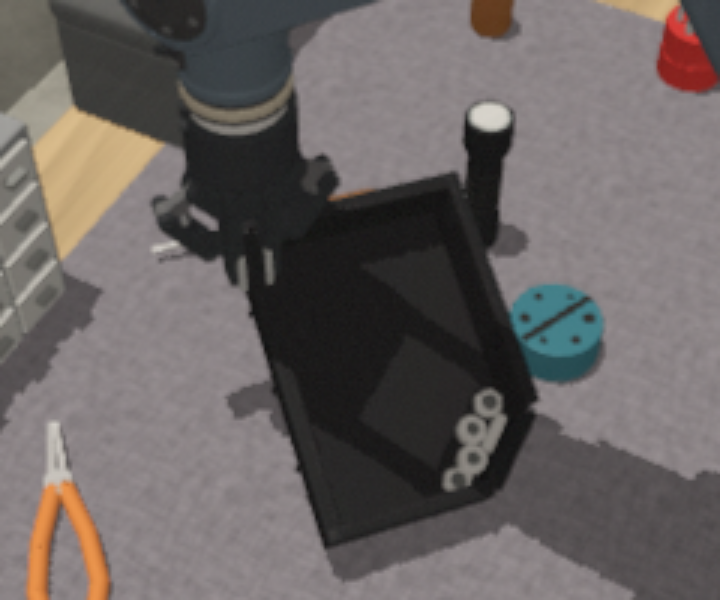

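```bash
python3 -c "
from rig import sensors,r
s=sensors.state();print(s['dq'],s['width']);print(r.sign_off())"
```

```text
[ 1.31446265e-04  4.05832595e-05  1.80571623e-03  1.47252690e-04
 -1.23430301e-03  1.11013550e-03] 0.011308648378911625
the job is handed in; nothing more can be done
None
```

The tray is held by its +y rim, tilted about 24° with its cut corner down on the mat, and all five parts are in that corner. I handed the job in at about 17.8 s; no verdict was reported.

**How it went:**
- **First grip:** it lifted the tray level instead of tipping it, so I set the tray back down.
- **Second grip:** further along the rim and shallower. It tipped the tray past 6° and slid the parts together, but the rim slipped out near 30°. The tray fell flat; the parts stayed inside, and the tray ended up moved about 30 mm and turned about 3°.
- **Third grip:** about 15 mm deep at the far end of the rim. It held, and the parts slid into the corner.

**Last checks:**
- **Parts:** every visible part pixel is within 53 mm of the inside foot of the cut corner. They looked the same in pictures about 0.7 s apart.
- **Grip and stillness:** the fingers are closed on the rim at 11.3 mm, with joint speeds near zero. The last wrist force was about 1.9 N from the tray, so the mat seems to carry part of its weight.
- **Other things on the bench:** the estimated gap to the nearest one, the bench block, is 17 mm. None look moved in the pictures; I did not measure the others.

**Not as planned:** the tray tips more towards its short -x side than straight at the cut corner. It therefore rests on one end of the cut edge, and the middle of that edge is about 8 mm above the bench by my estimate (limit 18 mm).

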